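# Rasp back into its sprung guard box

## Robot

A 6-joint arm with a two-finger parallel gripper is mounted at the origin on the work surface. World frame = base frame: x ahead of the robot, y to its left, z up, the work surface at z = 0. Lengths are in m, angles in rad, forces in N, time in s.
With the tool pointing down it reaches from about 0.35 to 0.975 m from the base axis. Payload 4.9 kg.
Tool frame: the origin (TCP) lies at the very end of the fingers, on their centre line; the grasp point (between the pads) lies 19 mm behind it; z points along the fingers, y is the line along which they close (so a half turn about z gives the same grasp; the last joint's range is limited). The gripper opens to 85 mm and grips with 20 to 120 N. Pads are 22 mm wide; open, the fingers measure 114 mm over their backs; the gripper's body (76 mm by 85 mm) begins 54 mm behind the grasp point. The pads swing forward as they close: fully open they stand 13 mm farther back than shut.
Start: joints at [-1.307, 0.053, 1.613, -0, 1.476, -0.119], TCP at [0.233, -0.58, 0.231] pointing down, gripper open.
Joint ranges: [-3.01, 3.01], [-1.01, 2.22], [0.06, 2.58], [-1.02, 4.17], [0.09, 2.62], [-3.14, 3.14]. Speed limits (rad/s): [2.57, 2.57, 3.14, 3.14, 3.14, 3.14].

## Interface

Orientations are given as a unit quaternion [w, x, y, z].
In Python, from plant import manip gives the robot as it stands.
- The arm moves only by the tool move_arm, never from a script. Its argument "plan" is a list that holds one entry, the list of rows, each a list of 7 numbers: the shift along the tool's x, y, z as a fraction of full scale, then the turn, a rotation vector about the tool's x, y, z as a fraction of full scale, then the closure, from 0 (fully open) to 1 (shut). In form: [[[dx, dy, dz, wx, wy, wz, fingers], ...]]. A call has exactly 10 rows; each row shifts and turns the commanded pose from where the row before left it, along the tool's axes as they then stand; what a row does not reach is not made up. Full scale, the value 1, is 0.12 m for a shift and 0.15 rad for a turn. A row lasts 1/8 s, in which the tool goes at most 62.5 mm and 10.7 degrees, less where a joint would pass 70% of its speed; a pose out of reach is approached as far as the arm can. A call with a number of a shift or a turn outside -1 to 1 is refused whole. A call with a gripper value outside its range is refused whole. The fingers move at their own pace and stop on an object; the grip force is fixed at half the most. Time passes only in rows, so rows that do not move let the fingers close, or fill a call up. It gives the time, the measured TCP pose, the force, the opening and the grip force at its end, in the units of the state.
- manip.state(): the state, without advancing time (a new reading comes with each control period).
- manip.grab_frame(name): name is "scene" or "side" or "wrist"; returns a dict with "pixels" (480x640x3 uint8, blue, green, red), "depth" (480x640 float32, m along the optical axis (not along the pixel's ray), 0 where there is no reading), "vfov" (degrees; the focal length in pixels is half the picture's height over the tangent of half this angle, whatever the lens; pixels are square), "cx", "cy" (the principal point, pixels), "dist_coeffs" ([k1, k2, p1, p2, k3] as OpenCV has them; the pictures are not rectified), "view" (4x4, takes a point from world to camera coordinates). Camera axes: x right, y down, z forward; pixel columns grow to the right and rows downward; lengths in m; the calibration is good to about 2 mm. A picture is of the moment at which its call begins.
- manip.job_done(): hands the job in; it is judged then, once.
The state is a dict: "time": time; "joint_pos": joint angles; "joint_vel": joint speeds; "joint_efforts": joint torques, N m; "tool_pos": TCP position; "tool_rot": TCP orientation; "contact_force": force on the tool from outside, world axes, zero at the start; "ft_torque": the same for the moment, N m; "gripper_width": opening from 0.0 (shut) to 1.0 (fully open); "grasp_force": force on a finger pad.
Only numpy, scipy, OpenCV 4.12 (cv2) and the standard library are available. Lean on these libraries where they do the work, as an engineer would, in place of code of your own. Each camera call takes 0.05 s, during which the arm holds its last target. There are 200 camera calls.

## Task

Put the wood rasp away: lift it out of the rack, push its blade down through the sprung flap of the guard box, feel along for the slot hidden below the flap, and press the rasp gently fully home so that it stands upright there, then let go. The rasp is brittle, so do not force it against the box, and leave the other things on the bench alone.

Things in the scene. Friction and masses are not known exactly. Their poses are not given: they have to be found in the camera images.
- rasp_handle (a point): Centre of the rasp's wooden handle, the place to grip: flat-sided, 26 (own x) x 30 (y) x 60 mm (z, up). Under it is the flat steel blade, 8 (x) x 24 (y) mm, 90 mm long, blunt square end. The rasp (0.15 to 0.25 kg) starts standing blade down in the rack, axes along the rack's. The blade's end is 120 mm below this point, the handle's top 30 mm above.
- rasp_tip (a point): Centre of the blunt lower end of the rasp's blade, axes as rasp_handle.
- rack: Dark wooden block fixed to the bench, 70 mm (x) by 90 mm (y) by 55 mm tall, origin at the centre of its underside. The slot in its top (12 by 28 mm, 45 mm deep) holds the rasp's blade with 2 mm play on each side.
- guard: Wooden guard box fixed to the bench, 74 (x) x 120 (y) x 105 mm tall; origin on the bench straight under the centre of its mouth. The outside reaches from x = -29 to +45 mm. The near wall (-x side) has its inner face at x = -14 mm; 18 mm below the mouth it steps in to x = -8 mm and from there runs straight down to guide the blade.
- guard_mouth (a point): Centre of the mouth in the box's top face, 105 mm above the bench; x across the mouth (near wall at -x, flap hinge at +x), y along it, z up. The mouth, 28 (x) x 64 mm (y), is closed by a level steel flap, 27 x 62 x 4 mm, hinged along its +x edge. When the rasp is home, its handle's underside is 5 mm above the mouth.
- liner_top (a point): 35 mm below the mouth, at x = -2 mm: level top of a wooden liner hidden below the flap, on springy feet (gives 1 mm per 4 N, at most 4 mm). Its one slot for the blade, 12 mm wide (x = -8 to +4 mm of the mouth's frame), 27 mm long in y, 50 mm deep (floor 85 mm below the mouth), has its middle anywhere within 12 mm of this point along y, never the same: feel for it with the blade.
- flap (a joint): Angle of the flap: 0 closed (level), grows as it is pushed down into the box, about 1.1 rad with the blade beside it, at most 1.4. The spring resists the blade with 3 to 9 N; the flap's edge then presses the blade toward the near wall with some 5 N, so that the rasp does not sink by its own weight but must be pushed down, and it drags harder when the blade is drawn back up.
- little_box: Bystander: small open wooden box, 90 by 120 by 50 mm, origin at the centre of its underside.
- tin: Bystander: tin, 64 mm across, 85 mm tall, origin at the centre of its underside.
- hammer: Bystander: hammer lying on the bench.
- offcut: Bystander: flat wooden offcut, 70 by 50 by 22 mm, origin at the centre of its underside.

How it is judged:
On the way, in this order (a step that is already met when the one before it is completed fails the run):
1. the rasp's blade is lifted clear of the rack and still upright (height (world z) of rasp_tip above 0.058 m and angle between rasp_tip's own z axis and vertical below 0.35 rad), for 0.1 s.
2. the blade holds the flap open, its end more than 28 mm below the mouth (z of rasp_tip in the frame of guard_mouth below -0.028 m and horizontal distance between rasp_tip and guard_mouth below 0.032 m and value of joint flap above 0.4 rad), for 0.1 s.
At the end, for the whole second after the job is handed in: The rasp stands upright (within 0.10 rad) and at rest in the slot of the guard box, its blade's end within 3 mm of the slot's floor (82 mm or more below the mouth) and within 22 mm of the mouth's centre seen from above, the flap still held down by the blade (over 0.4 rad), released (z of rasp_tip in the frame of guard_mouth below -0.082 m and horizontal distance between rasp_tip and guard_mouth below 0.022 m and angle between rasp_tip's own z axis and vertical below 0.1 rad and value of joint flap above 0.4 rad and linear speed of rasp below 0.02 m/s); the robot touches nothing.
It fails at once if the rasp is forced against the guard box, its flap or its liner with more than 40 N in all (contact force between rasp and guard above 40 N).
It fails at once if the little box is moved more than 20 mm (distance of little_box from where it was at the start of the episode above 0.02 m).
It fails at once if the tin is moved more than 20 mm (distance of tin from where it was at the start of the episode above 0.02 m).
It fails at once if the hammer is moved more than 20 mm (distance of hammer from where it was at the start of the episode above 0.02 m).
It fails at once if the offcut is moved more than 20 mm (distance of offcut from where it was at the start of the episode above 0.02 m).
It also fails if it takes over 72 s, if anything falls off the work surface, if the arm or the gripper's body presses on something with over 40 N, if the wrist force passes 120 N, or if a joint passes its speed limit or range.

## Working session

There is one attempt and no reset: what is moved stays moved. The work goes in short steps, Python scripts to look and compute and a tool call to move; the robot and the scene stay as the last step left them, time stands still between calls to the robot, and variables do not carry over. Pictures are saved under pics/ and viewed, at most 10 in all, crops included, and the job is handed in when it is done.

Besides the shell and the picture viewer there is one more tool, called in YAML: its name, and indented under it one key for each argument. move_arm: Moves the arm, as the interface text tells. Its arguments: {"type":"object","properties":{"plan":{"type":"array"}},"required":["plan"]}

```bash
mkdir -p pics; ls; cat > h.py <<'E'
import numpy as np, cv2
from plant import manip
def grab(n):
    f=manip.grab_frame(n); return f
def K(f):
    h=f["pixels"].shape[0]; fl=h/2/np.tan(np.radians(f["vfov"])/2)
    return np.array([[fl,0,f["cx"]],[0,fl,f["cy"]],[0,0,1]])
def cloud(f):
    k=K(f); h,w=f["depth"].shape
    u,v=np.meshgrid(np.arange(w),np.arange(h))
    p=cv2.undistortPoints(np.stack([u,v],-1).reshape(-1,1,2).astype(np.float64),k,np.array(f["dist_coeffs"],float)).reshape(h,w,2)
    d=f["depth"]; c=np.dstack([p[...,0]*d,p[...,1]*d,d])
    V=np.array(f["view"]); R,t=V[:3,:3],V[:3,3]
    P=(c-t)@R; P[d<=0]=np.nan
    return P
def onplane(f,px,z):
    p=cv2.undistortPoints(np.array(px,float).reshape(-1,1,2),K(f),np.array(f["dist_coeffs"],float)).reshape(-1,2)
    V=np.array(f["view"]); R,t=V[:3,:3],V[:3,3]
    d=np.c_[p,np.ones(len(p))]@R; o=-R.T@t
    return o+d*((z-o[2])/d[:,2])[:,None]
E
python3 - <<'E'
from h import *
import pickle
fs={n:grab(n) for n in("scene","side","wrist")}
pickle.dump(fs,open("f0.pkl","wb"))
for n,f in fs.items():
    cv2.imwrite(f"pics/{n}0.png",f["pixels"]); V=np.array(f["view"]); print(n,-V[:3,:3].T@V[:3,3],V[2,:3],f["dist_coeffs"],f["vfov"])
print(manip.state())
E
```

```text
pics
scene [1.26192017 0.11115432 0.95904732] [-0.6217133  -0.10106536 -0.77669709] [-0.1383851  0.         0.         0.         0.       ] 43.17514150162666
side [ 0.51926832 -0.99295321  0.624601  ] [ 0.03746892  0.87875035 -0.47580868] [-0.03848113  0.          0.          0.          0.        ] 44.475421747586836
wrist [ 0.30570618 -0.55119178  0.37373304] [-0.28124749 -0.11215447 -0.95305888] [-0.03068525  0.          0.          0.          0.        ] 60.26667962017532
{'time': 0.15, 'joint_pos': array([-1.30696560e+00,  5.32231509e-02,  1.61395514e+00,  1.05468480e-05,
        1.47599922e+00, -1.19006746e-01]), 'joint_vel': array([ 9.17398630e-05, -2.49965460e-03, -4.47282788e-03, -7.60467869e-04,
        1.88582547e-04,  1.96908949e-03]), 'joint_efforts': array([ 3.54583017e-04, -3.94242811e+01, -3.70722127e+01, -1.32820969e-04,
        4.66856989e-03,  9.33774402e-06]), 'tool_pos': array([ 0.23334559, -0.5792932 ,  0.23034833]), 'tool_rot': array([-7.90732866e-04,  9.81735093e-01,  1.90251355e-01, -5.20956864e-05]), 'contact_force': array([ 0.55597865,  0.27210516, -0.34273544]), 'ft_torque': array([ 0.01214729, -0.00866909, -0.03505942]), 'grasp_force': 0.0, 'gripper_width': 1.0010070757278875}
```

View pics/scene0.png

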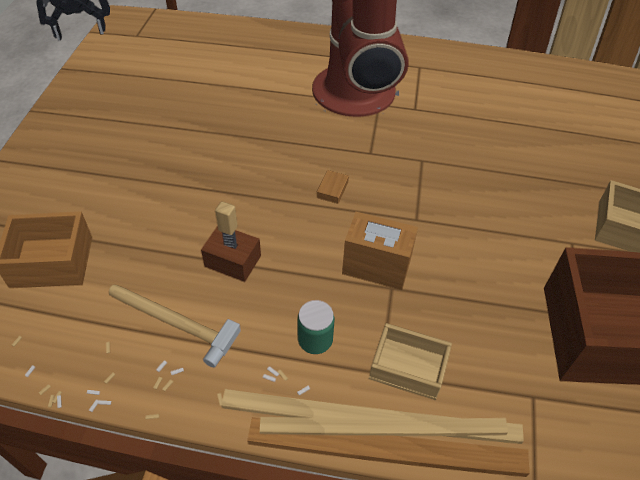

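View pics/side0.png

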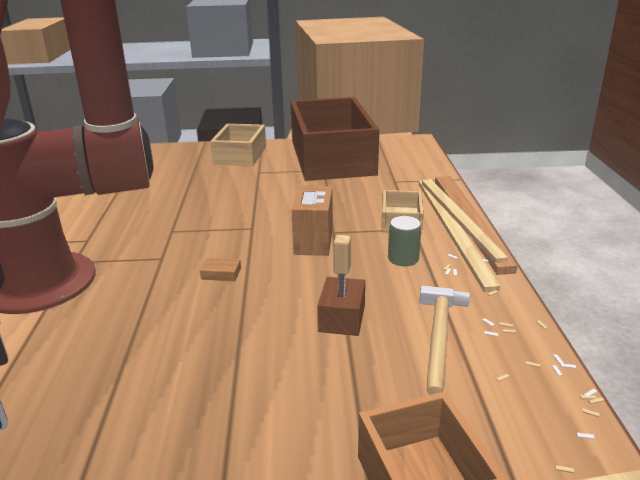

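The scene view shows the rasp in the rack at about (228,240) and the guard box at about (380,245). The tin is at (316,325), the hammer at (175,325) and the offcut at (333,186). Next I measure the top planes from the depth images.

```bash
python3 - <<'E'
from h import *
import pickle
fs=pickle.load(open("f0.pkl","rb"))
def rect(P,m,tag):
    Q=P[m][:,:2].astype(np.float32)*1000
    if len(Q)<20: print(tag,len(Q));return
    r=cv2.minAreaRect(Q); print(tag,len(Q),np.round(r[0],1),np.round(r[1],1),round(r[2],1), 'z',round(np.nanmedian(P[m][:,2]),4))
boxes={"scene":dict(rack=(200,225,265,282),guard=(340,210,420,290),handle=(214,200,240,236)),
"side":dict(rack=(315,275,370,335),guard=(290,183,336,255),handle=(330,232,355,272))}
for n,f in list(fs.items())[:2]:
    P=cloud(f); z=P[...,2]
    for k,(a,b,c,d) in boxes[n].items():
        M=np.zeros(z.shape,bool); M[b:d,a:c]=1
        lo,hi={"rack":(.049,.061),"guard":(.099,.111),"handle":(.155,.166)}[k]
        m=M&(z>lo)&(z<hi); m=cv2.morphologyEx(m.astype(np.uint8),cv2.MORPH_OPEN,np.ones((2,2)))>0
        rect(P,m,n+k)
        if k=="handle": rect(P,M&(z>.105)&(z<.166),n+'handle all')
        if k=="guard":
            px=f["pixels"].astype(int); g=M&(px.max(2)-px.min(2)<35)&(px.min(2)>120)
            rect(P,g&(z>.08),n+' flap')
f=fs["scene"]["pixels"];g=fs["side"]["pixels"]
c=[cv2.resize(f[195:295,335:425],(400,400)),cv2.resize(g[180:260,275:355],(400,400))]
c2=[cv2.resize(f[195:295,190:280],(400,400*10//9))[:400],cv2.resize(g[225:335,300:380],(290,400))]
cv2.imwrite("pics/crop.png",np.hstack(c))
E
```

```text
scenerack 1072 [ 590.3 -156.8] [86.6 74. ] 75.9 z 0.0514
sceneguard 1919 [505.3 131. ] [105.6 162.3] 76.1 z 0.1015
scene flap 532 [551.5 121.5] [62.4 49.8] 84.3 z 0.1014
scenehandle 130 [ 591.8 -157. ] [24.2 22.1] 73.9 z 0.1566
scenehandle all 541 [ 590.4 -159.2] [31.1 28.1] 75.9 z 0.1422
siderack 1251 [ 618.9 -138.5] [180.3  65. ] 57.5 z 0.0552
sideguard 965 [588.1 222.9] [343.2  71.2] 72.8 z 0.105
side flap 229 [547.4 118.9] [62.7 45.5] 83.9 z 0.1051
sidehandle 171 [611.9 -28.2] [304.5  24.4] 79.2 z 0.1592
sidehandle all 635 [ 585.1 -163.1] [31.5 26.2] 75.4 z 0.1397
```

View pics/crop.png

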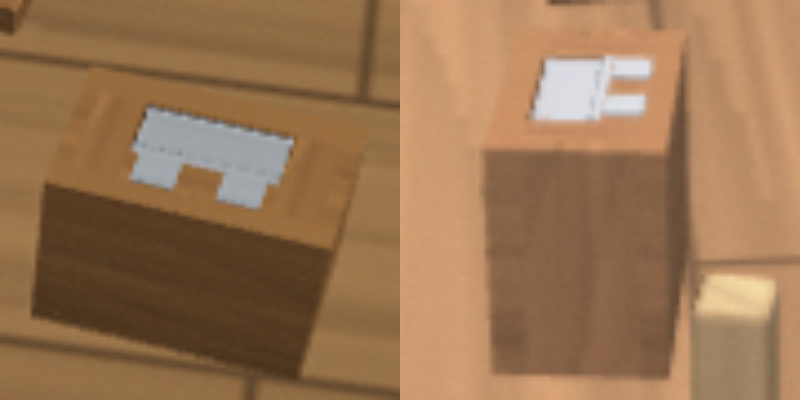

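The crop shows the flap with hinge leaves on the far (+world x) side, so the guard's +x points along about world +x. I'll turn the tool, then go above the rack for a close view.

move_arm:
  plan:
    - [[0,0,-0.12,0,0,-0.9,0],[0,0,-0.12,0,0,-0.9,0],[0,0,-0.12,0,0,-0.9,0],[0,0,-0.12,0,0,-0.9,0],[0,0,-0.12,0,0,-0.9,0],[0,0,-0.12,0,0,-0.9,0],[0,0,-0.12,0,0,-0.9,0],[0.2,0,0,0,0,0,0],[0.4,0,0,0,0,0,0],[0.4,0,0,0,0,0,0]]

```text
time: 1.4
tool_pos: [0.2624, -0.462, 0.3315]
tool_rot: [-0.0, 0.788, 0.616, 0.0]
contact_force: [1.0, 0.0, 1.4]
gripper_width: 1.0
grasp_force: 0.0
```

```bash
cat >> h.py <<'E'
from scipy.spatial.transform import Rotation as Ro
def go(target,xdir_deg):
    s=manip.state(); q=s["tool_rot"]; R=Ro.from_quat([q[1],q[2],q[3],q[0]])
    p=s["tool_pos"]; a=np.radians(xdir_deg)
    Rt=Ro.from_matrix(np.array([[np.cos(a),np.sin(a),0],[np.sin(a),-np.cos(a),0],[0,0,-1]]))
    x=R.as_matrix()[:,0]
    print("t",round(s["time"],2),"pos",np.round(p,4),"xdir",round(np.degrees(np.arctan2(x[1],x[0])),2),"tilt",np.round(R.as_matrix()[:,2],4),"w",round(s["gripper_width"],3),"gf",round(float(s["grasp_force"]),1),"F",np.round(s["contact_force"],2))
    print("shift units cur frame",np.round(R.inv().apply(np.array(target)-p)/.12,3),"turn units",np.round((R.inv()*Rt).as_rotvec()/.15,3),"shift in target frame",np.round(Rt.inv().apply(np.array(target)-p)/.12,3))
E
python3 -c "
from h import *
go([.59,-.20,.33],75.9)"
```

```text
t 1.4 pos [ 0.2624 -0.462   0.3315] xdir 76.04 tilt [-2.e-04  1.e-03 -1.e+00] w 1.0 gf 0.0 F [0.98 0.01 1.43]
shift units cur frame [2.777 2.123 0.014] turn units [-0.003 -0.006  0.016] shift in target frame [2.783 2.116 0.013]
```

move_arm:
  plan:
    - [[0.2,0.15,0,0,0,0,0],[0.33,0.25,0,0,0,0,0],[0.33,0.25,0,0,0,0,0],[0.33,0.25,0,0,0,0,0],[0.33,0.25,0,0,0,0,0],[0.33,0.25,0,0,0,0,0],[0.33,0.25,0,0,0,0,0],[0.33,0.25,0,0,0,0,0],[0.2,0.15,0,0,0,0,0],[0,0,0,0,0,0,0]]

```text
time: 2.65
tool_pos: [0.5802, -0.2053, 0.3312]
tool_rot: [-0.001, 0.787, 0.617, -0.0]
contact_force: [-0.3, -0.1, 0.2]
gripper_width: 0.997
grasp_force: 0.0
```

```bash
python3 - <<'E'
from h import *
import pickle
go([.59,-.2,.33],75.9)
f=grab("wrist"); pickle.dump(f,open("f1.pkl","wb")); cv2.imwrite("pics/w1.png",f["pixels"])
P=cloud(f); z=P[...,2]
for lo,hi in((.045,.065),(.15,.168)):
    m=((z>lo)&(z<hi)&(abs(P[...,0]-.59)<.08)&(abs(P[...,1]+.158)<.08)).astype(np.uint8)
    n,l,st,c=cv2.connectedComponentsWithStats(m); k=1+np.argmax(st[1:,4]); Q=P[l==k]
    print(cv2.minAreaRect(Q[:,:2].astype(np.float32)*1000),len(Q),np.median(Q[:,2]))
E
```

```text
t 2.65 pos [ 0.5802 -0.2053  0.3312] xdir 76.25 tilt [-1.4e-03  7.0e-04 -1.0e+00] w 0.997 gf 0.0 F [-0.33 -0.11  0.18]
shift units cur frame [0.063 0.069 0.01 ] turn units [-0.01  -0.002  0.041] shift in target frame [0.063 0.069 0.01 ]
((587.064208984375, -160.65928649902344), (89.7513198852539, 70.1807632446289), 77.11331176757812) 5072 0.05593262317542212
((587.0505981445312, -160.3571319580078), (30.337942123413086, 25.760482788085938), 76.69709777832031) 1363 0.16049304729380826
```

View pics/w1.png

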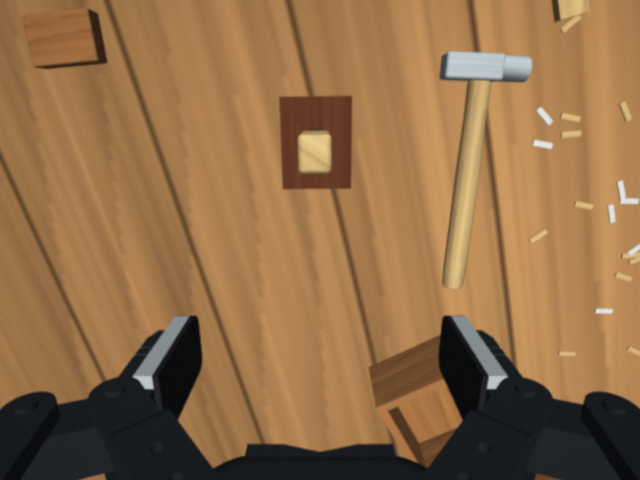

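The wrist view shows the rack and handle at about (315,145), with the fingers clear of everything. The handle centre is (0.5871, -0.1605) and the rack's y axis lies at 76.9°. I align first, then descend.

move_arm:
  plan:
    - [[0.19,-0.015,0,0,0,-0.08,0],[0.19,-0.015,0,0,0,0,0],[0,0,0.15,0,0,0,0],[0,0,0.3,0,0,0,0],[0,0,0.3,0,0,0,0],[0,0,0.3,0,0,0,0],[0,0,0.3,0,0,0,0],[0,0,0.3,0,0,0,0],[0,0,0.18,0,0,0,0],[0,0,0,0,0,0,0]]

```text
time: 3.95
tool_pos: [0.5849, -0.1611, 0.11]
tool_rot: [-0.002, 0.784, 0.621, -0.001]
contact_force: [1.1, 0.5, -0.1]
gripper_width: 1.004
grasp_force: 0.0
```

```bash
python3 - <<'E'
from h import *
go([.5871,-.1605,.111],76.9)
E
```

```text
t 3.95 pos [ 0.5849 -0.1611  0.11  ] xdir 76.76 tilt [-0.0042  0.0016 -1.    ] w 1.004 gf 0.0 F [ 1.1   0.49 -0.13]
shift units cur frame [ 0.009  0.017 -0.009] turn units [-0.03  -0.004 -0.017] shift in target frame [ 0.009  0.017 -0.009]
```

move_arm:
  plan:
    - [[0.01,0.017,-0.01,-0.03,0,-0.02,0],[0,0,0,0,0,0,0],[0,0,0,0,0,0,0.5],[0,0,0,0,0,0,1],[0,0,0,0,0,0,1],[0,0,0,0,0,0,1],[0,0,0,0,0,0,1],[0,0,0,0,0,0,1],[0,0,0,0,0,0,1],[0,0,0,0,0,0,1]]

```text
time: 5.2
tool_pos: [0.5888, -0.161, 0.1139]
tool_rot: [0.002, 0.783, 0.622, 0.001]
contact_force: [-1.8, 0.1, 3.5]
gripper_width: 0.3
grasp_force: 59.7
```

```bash
python3 - <<'E'
from h import *
go([.5871,-.1605,.31],76.9)
print(manip.state()["ft_torque"])
E
```

```text
t 5.2 pos [ 0.5888 -0.161   0.1139] xdir 76.93 tilt [ 0.0042 -0.001  -1.    ] w 0.3 gf 59.7 F [-1.83  0.06  3.52]
shift units cur frame [ 1.000e-03 -7.000e-03 -1.634e+00] turn units [0.029 0.    0.004] shift in target frame [ 1.000e-03 -1.400e-02 -1.634e+00]
[0.10423005 0.53679976 0.0076433 ]
```

move_arm:
  plan:
    - [[0,0,-0.05,0,0,0,1],[0,0,-0.1,0,0,0,1],[0,0,-0.2,0,0,0,1],[0,0,-0.25,0,0,0,1],[0,0,-0.25,0,0,0,1],[0,0,-0.25,0,0,0,1],[0,0,-0.25,0,0,0,1],[0,0,-0.2,0,0,0,1],[0,0,-0.1,0,0,0,1],[0,0,0,0,0,0,1]]

```text
time: 6.45
tool_pos: [0.5883, -0.1609, 0.3127]
tool_rot: [0.003, 0.783, 0.622, 0.002]
contact_force: [-0.1, -0.3, -2.2]
gripper_width: 0.298
grasp_force: 59.1
```

```bash
python3 - <<'E'
from h import *
go([.54,.03,.31],84)
f=grab("wrist"); P=cloud(f); z=P[...,2]
m=((z>.099)&(z<.111)&(abs(P[...,0]-.55)<.1)&(abs(P[...,1]-.12)<.1)).astype(np.uint8)
n,l,st,c=cv2.connectedComponentsWithStats(m)
if n>1:
    Q=P[l==1+np.argmax(st[1:,4])]; print(cv2.minAreaRect(Q[:,:2].astype(np.float32)*1000),len(Q))
E
```

```text
t 6.45 pos [ 0.5883 -0.1609  0.3127] xdir 76.94 tilt [ 0.0062 -0.0017 -1.    ] w 0.298 gf 59.1 F [-0.08 -0.27 -2.15]
shift units cur frame [ 1.458 -0.752  0.017] turn units [ 0.043  0.005 -0.822] shift in target frame [ 1.54  -0.566  0.023]
```

move_arm:
  plan:
    - [[0,0,0,0.04,0,-0.4,1],[0.1,-0.03,0,0,0,-0.42,1],[0.2,-0.08,0,0,0,0,1],[0.24,-0.09,0,0,0,0,1],[0.25,-0.09,0,0,0,0,1],[0.25,-0.09,0,0,0,0,1],[0.25,-0.09,0,0,0,0,1],[0.15,-0.06,0,0,0,0,1],[0.1,-0.04,0,0,0,0,1],[0,0,0,0,0,0,1]]

```text
time: 7.75
tool_pos: [0.5399, 0.0308, 0.3117]
tool_rot: [-0.0, 0.743, 0.669, -0.001]
contact_force: [0.1, -0.2, -1.9]
gripper_width: 0.298
grasp_force: 59.0
```

```bash
python3 - <<'E'
from h import *
go([.54,.03,.31],84)
f=grab("wrist"); P=cloud(f); z=P[...,2]
cv2.imwrite("pics/w2.png",f["pixels"])
m=((z>.099)&(z<.111)&(abs(P[...,0]-.55)<.1)&(abs(P[...,1]-.12)<.1)).astype(np.uint8)
n,l,st,c=cv2.connectedComponentsWithStats(m)
Q=P[l==1+np.argmax(st[1:,4])]; r=cv2.minAreaRect(Q[:,:2].astype(np.float32)*1000); print(r,len(Q),np.median(Q[:,2]))
px=f["pixels"].astype(int); g=(m>0)&(px.max(2)-px.min(2)<35)&(px.min(2)>120)
Q=P[g]; r=cv2.minAreaRect(Q[:,:2].astype(np.float32)*1000);print("flap",r)
# blade tip / rasp points below gripper
q=(abs(P[...,0]-.54)<.06)&(abs(P[...,1]-.03)<.06)&(z>.19)&(z<.27)
print(q.sum(), np.argwhere(q).min(0) if q.any() else 0,np.argwhere(q).max(0) if q.any() else 0)
E
```

```text
t 7.75 pos [0.5399 0.0308 0.3117] xdir 84.03 tilt [-1.6e-03 -1.0e-04 -1.0e+00] w 0.298 gf 59.0 F [ 0.11 -0.16 -1.95]
shift units cur frame [-0.007  0.002  0.014] turn units [-0.01   0.002  0.003] shift in target frame [-0.007  0.002  0.014]
((548.2283325195312, 119.92242431640625), (120.81694793701172, 74.32024383544922), 82.13005065917969) 14528 0.1058409598084134
flap ((550.6177368164062, 119.52043151855469), (61.94438171386719, 46.0886116027832), 82.44023132324219)
518 [220 309] [256 326]
```

View pics/w2.png

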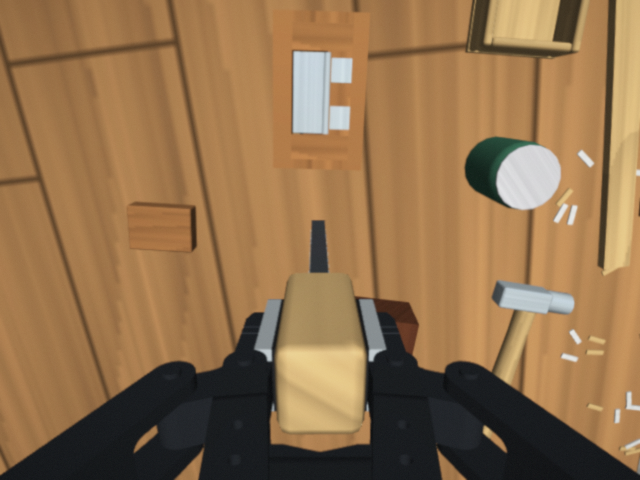

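The wrist view shows the guard top centred at about (320,90), flap at (310,92), hinge leaves to the right (+x), and the blade tip at (319,220). I'll check the tip's position relative to the TCP.

```bash
cat > tip.py <<'E'
from h import *
def tip():
    s=manip.state(); q=s["tool_rot"]; R=Ro.from_quat([q[1],q[2],q[3],q[0]])
    f=grab("wrist"); P=cloud(f); T=R.inv().apply((P-s["tool_pos"]).reshape(-1,3)).reshape(P.shape)*1000
    for a,b in((35,55),(55,75),(75,92),(92,112)):
        q=(abs(T[...,0])<30)&(abs(T[...,1])<12)&(T[...,2]>a)&(T[...,2]<b)
        if q.sum()>20: print(a,b,q.sum(),"tool-frame med",np.round(np.median(T[q],0),1),"y range",np.round(np.percentile(T[q][:,1],[3,97]),1),"zmax",np.round(T[q][:,2].max(),1),"x max",np.round(np.percentile(T[q][:,0],[5,95]),1))
if __name__=="__main__": tip()
E
python3 tip.py; python3 -c "
from h import *
m=np.array([540.6,121.0])/1000; a=np.radians(82.2); X=np.array([np.sin(a),-np.cos(a)]);Y=np.array([np.cos(a),np.sin(a)])
go([*(m-.0025*X-.015*Y),.25],82.2)"
```

```text
35 55 243 tool-frame med [12.1 -0.3 44.4] y range [-4.5  3.5] zmax 55.0 x max [10.4 12.4]
55 75 173 tool-frame med [12.1 -0.4 64.6] y range [-4.4  3.4] zmax 74.7 x max [11.  12.4]
75 92 130 tool-frame med [12. -1. 83.] y range [-5.   3.5] zmax 91.9 x max [ 9.6 12.4]
92 112 64 tool-frame med [12.1 -1.1 97.2] y range [-4.7  3.1] zmax 102.7 x max [11.7 12.4]
t 7.85 pos [0.5402 0.0299 0.3117] xdir 83.95 tilt [-1.5e-03 -3.0e-04 -1.0e+00] w 0.295 gf 59.0 F [ 0.88  0.25 -1.98]
shift units cur frame [ 0.631 -0.1    0.514] turn units [-0.01   0.003  0.204] shift in target frame [ 0.628 -0.12   0.514]
```

move_arm:
  plan:
    - [[0,0,0,-0.01,0,0.2,1],[0.1,-0.02,0,0,0,0,1],[0.2,-0.04,0,0,0,0,1],[0.2,-0.04,0,0,0,0,1],[0.13,-0.015,0,0,0,0,1],[0,0,0.15,0,0,0,1],[0,0,0.25,0,0,0,1],[0,0,0.2,0,0,0,1],[0,0,0.1,0,0,0,1],[0,0,0,0,0,0,1]]

```text
time: 9.1
tool_pos: [0.5359, 0.1066, 0.2262]
tool_rot: [-0.001, 0.753, 0.658, -0.001]
contact_force: [0.1, -0.0, -1.2]
gripper_width: 0.297
grasp_force: 59.1
```

```bash
cat > g.py <<'E'
from h import *
import sys
# rasp tip relative to the mouth frame (mm), tip at tool (0.1,-0.7,103.5)
m=np.array([.5406,.1210,.105]); a=np.radians(82.2); X=np.array([np.sin(a),-np.cos(a),0]);Y=np.array([np.cos(a),np.sin(a),0])
s=manip.state(); q=s["tool_rot"]; R=Ro.from_quat([q[1],q[2],q[3],q[0]])
t=s["tool_pos"]+R.apply([.0001,-.0007,.1035])-m; F=s["contact_force"]
print("tip guard mm",np.round([t@X*1000,t@Y*1000,t[2]*1000],1),"F guard",np.round([F@X,F@Y,F[2]],1),"torq",np.round(s["ft_torque"],2),"gf",round(float(s["grasp_force"]),1))
go(m-.0025*X-.015*Y+np.array([0,0,.1035]),82.2)
E
python3 g.py; python3 - <<'E'
from h import *
f=grab("wrist"); P=cloud(f); z=P[...,2]
m=((z>.099)&(z<.111)&(abs(P[...,0]-.55)<.1)&(abs(P[...,1]-.12)<.1))
px=f["pixels"].astype(int); g=(m>0)&(px.max(2)-px.min(2)<35)&(px.min(2)>120)
r=cv2.minAreaRect(P[m][:,:2].astype(np.float32)*1000);print(r)
cv2.imwrite("pics/w3.png",f["pixels"])
f=grab("side");cv2.imwrite("pics/s3.png",cv2.resize(f["pixels"][110:290,240:400],(533,600)))
E
```

```text
tip guard mm [ -3.7 -14.9  17.7] F guard [ 0.1 -0.  -1.2] torq [-0.01 -0.04  0.  ] gf 59.1
t 9.1 pos [0.5359 0.1066 0.2262] xdir 82.23 tilt [-2.7e-03 -4.0e-04 -1.0e+00] w 0.297 gf 59.1 F [ 0.11 -0.04 -1.17]
shift units cur frame [-0.001  0.002  0.148] turn units [-0.018  0.005  0.004] shift in target frame [-0.001  0.002  0.148]
((548.24169921875, 119.34957885742188), (119.75749206542969, 74.49124145507812), 82.32122039794922)
```

View pics/w3.png

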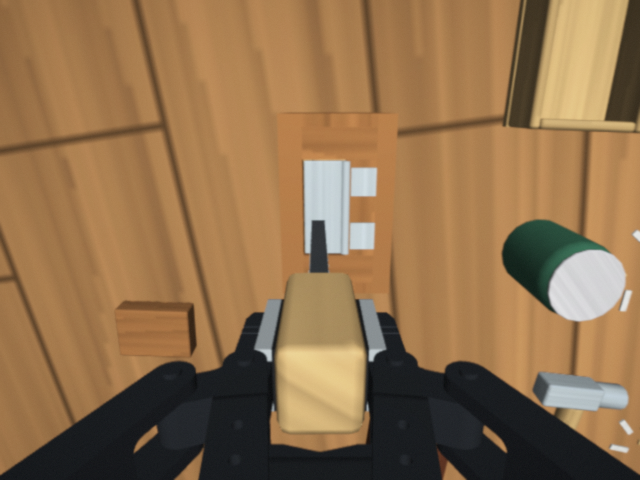

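The wrist view shows the blade tip at (319,222), over the flap (x 304–345), centred as intended. I push down slowly through the flap.

move_arm:
  plan:
    - [[0,0.01,0.05,-0.02,0,0,1],[0,0,0.06,0,0,0,1],[0,0,0.04,0,0,0,1],[0,0,0.03,0,0,0,1],[0,0,0.03,0,0,0,1],[0,0,0.03,0,0,0,1],[0,0,0.03,0,0,0,1],[0,0,0.03,0,0,0,1],[0,0,0.03,0,0,0,1],[0,0,0,0,0,0,1]]

```text
time: 10.45
tool_pos: [0.5377, 0.1072, 0.1888]
tool_rot: [0.001, 0.753, 0.658, 0.001]
contact_force: [-2.5, 0.2, 2.2]
gripper_width: 0.297
grasp_force: 59.8
```

```bash
python3 g.py
```

```text
tip guard mm [ -1.5 -13.9 -19.7] F guard [-2.5 -0.2  2.2] torq [0.22 0.72 0.02] gf 59.8
t 10.45 pos [0.5377 0.1072 0.1888] xdir 82.27 tilt [ 2.6e-03  2.0e-04 -1.0e+00] w 0.297 gf 59.8 F [-2.52  0.16  2.16]
shift units cur frame [-0.008 -0.012 -0.165] turn units [ 0.017 -0.004  0.008] shift in target frame [-0.008 -0.012 -0.164]
```

move_arm:
  plan:
    - [[0,0,0.02,0,0,0,1],[0,0,0.02,0,0,0,1],[0,0,0.02,0,0,0,1],[0,0,0.02,0,0,0,1],[0,0,0.02,0,0,0,1],[0,0,0.02,0,0,0,1],[0,0,0,0,0,0,1],[0,0,0,0,0,0,1],[0,0,0,0,0,0,1],[0,0,0,0,0,0,1]]

```text
time: 11.7
tool_pos: [0.5375, 0.1069, 0.1734]
tool_rot: [0.001, 0.753, 0.658, 0.001]
contact_force: [-4.6, 0.6, -1.5]
gripper_width: 0.299
grasp_force: 59.4
```

```bash
python3 g.py
```

```text
tip guard mm [ -1.6 -14.4 -35.1] F guard [-4.7 -0.  -1.5] torq [ 0.09  1.26 -0.01] gf 59.4
t 11.7 pos [0.5375 0.1069 0.1734] xdir 82.26 tilt [ 1.9e-03 -6.0e-04 -1.0e+00] w 0.299 gf 59.4 F [-4.62  0.61 -1.48]
shift units cur frame [-0.005 -0.011 -0.292] turn units [0.013 0.002 0.008] shift in target frame [-0.005 -0.011 -0.292]
```

move_arm:
  plan:
    - [[0,0,0.01,0,0,0,1],[0,0,0.01,0,0,0,1],[0,0,0.01,0,0,0,1],[0,0,0,0,0,0,1],[0,0,0,0,0,0,1],[0,0,0,0,0,0,1],[0,0,0,0,0,0,1],[0,0,0,0,0,0,1],[0,0,0,0,0,0,1],[0,0,0,0,0,0,1]]

```text
time: 12.95
tool_pos: [0.5383, 0.1068, 0.1721]
tool_rot: [0.001, 0.753, 0.658, 0.001]
contact_force: [-6.8, -0.1, 6.3]
gripper_width: 0.297
grasp_force: 60.6
```

```bash
python3 g.py
```

```text
tip guard mm [ -0.7 -14.3 -36.4] F guard [-6.7 -1.1  6.3] torq [-0.02  1.88 -0.01] gf 60.6
t 12.95 pos [0.5383 0.1068 0.1721] xdir 82.27 tilt [ 3.7e-03 -7.0e-04 -1.0e+00] w 0.297 gf 60.6 F [-6.76 -0.15  6.26]
shift units cur frame [-0.005 -0.016 -0.304] turn units [0.025 0.001 0.008] shift in target frame [-0.005 -0.017 -0.304]
```

move_arm:
  plan:
    - [[0,-0.01,0,0,0,0,1],[0,-0.01,0,0,0,0,1],[0.01,0,0,0,0,0,1],[0.01,0,0,0,0,0,1],[0.01,0,0,0,0,0,1],[0,0,0,0,0,0,1],[0,0,0,0,0,0,1],[0,0,0,0,0,0,1],[0,0,0,0,0,0,1],[0,0,0,0,0,0,1]]

```text
time: 14.2
tool_pos: [0.5373, 0.109, 0.1721]
tool_rot: [0.004, 0.753, 0.658, 0.001]
contact_force: [-4.5, -5.4, 5.8]
gripper_width: 0.294
grasp_force: 60.4
```

```bash
python3 g.py
```

```text
tip guard mm [ -1.6 -12.7 -36.4] F guard [-3.7 -5.9  5.8] torq [-1.32  1.09  0.01] gf 60.4
t 14.2 pos [0.5373 0.109  0.1721] xdir 82.26 tilt [ 0.0064 -0.005  -1.    ] w 0.294 gf 60.4 F [-4.51 -5.36  5.84]
shift units cur frame [-0.023 -0.005 -0.303] turn units [0.047 0.027 0.007] shift in target frame [-0.022 -0.008 -0.303]
```

move_arm:
  plan:
    - [[0.01,0,0,0,0,0,1],[0.005,0,0,0,0,0,1],[0.005,0,0,0,0,0,1],[0,0,0,0,0,0,1],[0,0,0,0,0,0,1],[0,0,0,0,0,0,1],[0,0,0,0,0,0,1],[0,0,0,0,0,0,1],[0,0,0,0,0,0,1],[0,0,0,0,0,0,1]]

```text
time: 15.45
tool_pos: [0.5375, 0.1108, 0.172]
tool_rot: [0.004, 0.753, 0.658, 0.0]
contact_force: [-3.7, -6.0, 6.4]
gripper_width: 0.299
grasp_force: 60.3
```

```bash
python3 g.py
```

```text
tip guard mm [ -1.8 -11.  -36.5] F guard [-2.9 -6.5  6.4] torq [-1.72  1.31 -0.02] gf 60.3
t 15.45 pos [0.5375 0.1108 0.172 ] xdir 82.25 tilt [ 0.0056 -0.0063 -1.    ] w 0.299 gf 60.3 F [-3.72 -6.03  6.38]
shift units cur frame [-0.039 -0.004 -0.304] turn units [0.043 0.037 0.006] shift in target frame [-0.037 -0.006 -0.304]
```

move_arm:
  plan:
    - [[0.01,0,0,0,0,0,1],[0.005,0,0,0,0,0,1],[0.005,0,0,0,0,0,1],[0,0,0,0,0,0,1],[0,0,0,0,0,0,1],[0,0,0,0,0,0,1],[0,0,0,0,0,0,1],[0,0,0,0,0,0,1],[0,0,0,0,0,0,1],[0,0,0,0,0,0,1]]

```text
time: 16.7
tool_pos: [0.5376, 0.1131, 0.1719]
tool_rot: [0.004, 0.753, 0.658, -0.0]
contact_force: [-5.5, -6.5, 6.7]
gripper_width: 0.294
grasp_force: 60.4
```

```bash
python3 g.py; python3 tip.py
```

```text
tip guard mm [ -2.   -8.7 -36.6] F guard [-4.5 -7.2  6.7] torq [-1.76  1.4  -0.08] gf 60.4
t 16.7 pos [0.5376 0.1131 0.1719] xdir 82.25 tilt [ 0.005  -0.0065 -1.    ] w 0.294 gf 60.4 F [-5.48 -6.49  6.65]
shift units cur frame [-0.058 -0.003 -0.305] turn units [0.039 0.039 0.006] shift in target frame [-0.056 -0.005 -0.305]
35 55 210 tool-frame med [ 9.6 -0.  44.4] y range [-4.   3.7] zmax 55.0 x max [ 9.1 10.1]
55 75 396 tool-frame med [ 9.  10.9 68.3] y range [-4.  11.9] zmax 75.0 x max [-7.4 26.6]
75 92 1770 tool-frame med [ 8.5  4.2 83.7] y range [-11.6  10.4] zmax 91.9 x max [-12.8  27.8]
92 112 236 tool-frame med [  6.4  -5.5 102.6] y range [-6.9  3.6] zmax 111.6 x max [-17.3  25. ]
```

The rasp has swung slightly (about 0.04 rad) in the grip from liner friction, so I'll lighten the pressure and re-measure.

move_arm:
  plan:
    - [[0,0,-0.01,0,0,0,1],[0,0,-0.01,0,0,0,1],[0,0,-0.01,0,0,0,1],[0,0,0,0,0,0,1],[0,0,0,0,0,0,1],[0,0,0,0,0,0,1],[0,0,0,0,0,0,1],[0,0,0,0,0,0,1],[0,0,0,0,0,0,1],[0,0,0,0,0,0,1]]

```text
time: 18.0
tool_pos: [0.5365, 0.1143, 0.1735]
tool_rot: [0.002, 0.753, 0.658, -0.0]
contact_force: [-3.6, -3.8, 0.5]
gripper_width: 0.298
grasp_force: 59.5
```

```bash
cat > rt.py <<'E'
# blade line in tool frame from front face between handle bottom and flap
from h import *
s=manip.state(); q=s["tool_rot"]; R=Ro.from_quat([q[1],q[2],q[3],q[0]])
f=grab("wrist"); P=cloud(f); T=R.inv().apply((P-s["tool_pos"]).reshape(-1,3)).reshape(P.shape)*1000
m=(abs(T[...,1])<5)&(T[...,2]>18)&(T[...,2]<62)&(abs(T[...,0]-10)<8)&(f["pixels"].max(2)<110)
x,y,z=T[m].T; pz=np.polyfit(z,x,1); r=x-np.polyval(pz,z); k=abs(r)<1; pz=np.polyfit(z[k],x[k],1)
py=np.polyfit(z[k],y[k],1)
tx,ty=np.polyval(pz,103.5)-12,np.polyval(py,103.5)
print(k.sum(),"slope x",round(pz[0],4),"slope y",round(py[0],4),"tip tool x,y",round(tx,1),round(ty,1), "blade x at z=40:",round(np.polyval(pz,40)-12,1))
m0=np.array([.5406,.1210,.105]); a=np.radians(82.2); X=np.array([np.sin(a),-np.cos(a),0]);Y=np.array([np.cos(a),np.sin(a),0])
t=s["tool_pos"]+R.apply([tx/1e3,ty/1e3,.1035])-m0
d=R.apply([pz[0],py[0],1]); print("tip guard",np.round([t@X*1e3,t@Y*1e3,t[2]*1e3],1),"rasp lean X,Y",np.round([d@X,d@Y],3))
E
python3 g.py; python3 rt.py
```

```text
tip guard mm [ -3.5  -7.4 -35. ] F guard [-3.  -4.3  0.5] torq [-0.85  1.13 -0.03] gf 59.5
t 18.0 pos [0.5365 0.1143 0.1735] xdir 82.25 tilt [ 0.0024 -0.0036 -1.    ] w 0.298 gf 59.5 F [-3.58 -3.85  0.51]
shift units cur frame [-0.066  0.006 -0.292] turn units [0.019 0.022 0.006] shift in target frame [-0.065  0.005 -0.292]
476 slope x -0.0316 slope y -0.0102 tip tool x,y -4.0 -0.5 blade x at z=40: -2.0
tip guard [ -3.3 -11.5 -35. ] rasp lean X,Y [-0.007 -0.035]
```

move_arm:
  plan:
    - [[0.01,0,0,0,0,0,1],[0.01,0,0,0,0,0,1],[0.01,0,0,0,0,0,1],[0,0,0,0,0,0,1],[0,0,0,0,0,0,1],[0,0,0.01,0,0,0,1],[0,0,0.01,0,0,0,1],[0,0,0,0,0,0,1],[0,0,0,0,0,0,1],[0,0,0,0,0,0,1]]

```text
time: 19.3
tool_pos: [0.5372, 0.1182, 0.1723]
tool_rot: [0.002, 0.753, 0.658, 0.0]
contact_force: [-6.2, -2.6, 5.7]
gripper_width: 0.296
grasp_force: 60.2
```

```bash
python3 g.py|head -1; python3 rt.py
```

```text
tip guard mm [ -3.4  -3.3 -36.2] F guard [-5.8 -3.4  5.7] torq [-0.77  1.65 -0.02] gf 60.2
485 slope x -0.0308 slope y -0.013 tip tool x,y -3.9 -0.8 blade x at z=40: -2.0
tip guard [ -3.4  -7.4 -36.2] rasp lean X,Y [-0.01  -0.033]
```

move_arm:
  plan:
    - [[0,0,-0.01,0,0,0,1],[0.005,0,-0.01,0,0,0,1],[0.005,0,0,0,0,0,1],[0.005,0,0,0,0,0,1],[0.005,0,0,0,0,0,1],[0,0,0,0,0,0,1],[0,0,0.01,0,0,0,1],[0,0,0.01,0,0,0,1],[0,0,0,0,0,0,1],[0,0,0,0,0,0,1]]

```text
time: 20.6
tool_pos: [0.5374, 0.1205, 0.1722]
tool_rot: [0.002, 0.753, 0.658, -0.0]
contact_force: [-6.1, -3.7, 5.4]
gripper_width: 0.298
grasp_force: 60.2
```

```bash
python3 g.py|head -1; python3 rt.py
```

```text
tip guard mm [ -3.6  -1.2 -36.3] F guard [-5.6 -4.5  5.4] torq [-0.9   1.76  0.02] gf 60.2
484 slope x -0.033 slope y -0.0131 tip tool x,y -4.1 -0.8 blade x at z=40: -2.0
tip guard [ -3.7  -5.4 -36.3] rasp lean X,Y [-0.01  -0.036]
```

move_arm:
  plan:
    - [[0,0,-0.01,0,0,0,1],[0.005,0,-0.01,0,0,0,1],[0.005,0,0,0,0,0,1],[0.005,0,0,0,0,0,1],[0.005,0,0,0,0,0,1],[0,0,0,0,0,0,1],[0,0,0.01,0,0,0,1],[0,0,0.01,0,0,0,1],[0,0,0,0,0,0,1],[0,0,0,0,0,0,1]]

```text
time: 21.9
tool_pos: [0.5377, 0.1229, 0.1722]
tool_rot: [0.002, 0.753, 0.658, -0.0]
contact_force: [-5.9, -2.4, 5.6]
gripper_width: 0.299
grasp_force: 60.2
```

```bash
python3 g.py|head -1; python3 rt.py
```

```text
tip guard mm [ -3.6   1.3 -36.3] F guard [-5.5 -3.2  5.6] torq [-0.81  1.69 -0.01] gf 60.2
479 slope x -0.0317 slope y -0.0084 tip tool x,y -4.0 -0.5 blade x at z=40: -2.0
tip guard [ -3.4  -2.8 -36.3] rasp lean X,Y [-0.006 -0.035]
```

move_arm:
  plan:
    - [[0,0,-0.01,0,0,0,1],[0.005,0,-0.01,0,0,0,1],[0.005,0,0,0,0,0,1],[0.005,0,0,0,0,0,1],[0.003,0,0,0,0,0,1],[0,0,0,0,0,0,1],[0,0,0.01,0,0,0,1],[0,0,0.01,0,0,0,1],[0,0,0,0,0,0,1],[0,0,0,0,0,0,1]]

```text
time: 23.2
tool_pos: [0.5379, 0.125, 0.1721]
tool_rot: [0.002, 0.753, 0.658, -0.0]
contact_force: [-6.8, -2.6, 5.4]
gripper_width: 0.297
grasp_force: 60.2
```

```bash
python3 g.py|head -1; python3 rt.py
```

```text
tip guard mm [ -3.6   3.4 -36.4] F guard [-6.4 -3.6  5.4] torq [-0.84  1.74  0.01] gf 60.2
483 slope x -0.0306 slope y -0.0073 tip tool x,y -4.0 -0.4 blade x at z=40: -2.0
tip guard [ -3.3  -0.6 -36.4] rasp lean X,Y [-0.005 -0.033]
```

move_arm:
  plan:
    - [[0,0,-0.01,0,0,0,1],[0.005,0,-0.01,0,0,0,1],[0.005,0,0,0,0,0,1],[0.005,0,0,0,0,0,1],[0.003,0,0,0,0,0,1],[0,0,0,0,0,0,1],[0,0,0.01,0,0,0,1],[0,0,0.01,0,0,0,1],[0,0,0,0,0,0,1],[0,0,0,0,0,0,1]]

```text
time: 24.5
tool_pos: [0.5382, 0.1272, 0.1721]
tool_rot: [0.002, 0.753, 0.658, -0.0]
contact_force: [-5.6, -2.0, 4.8]
gripper_width: 0.298
grasp_force: 60.2
```

```bash
python3 g.py|head -1; python3 rt.py
```

```text
tip guard mm [ -3.7   5.6 -36.4] F guard [-5.3 -2.7  4.8] torq [-0.82  1.69 -0.04] gf 60.2
478 slope x -0.0318 slope y -0.0058 tip tool x,y -4.0 -0.3 blade x at z=40: -2.0
tip guard [ -3.2   1.5 -36.4] rasp lean X,Y [-0.003 -0.035]
```

move_arm:
  plan:
    - [[0,0,-0.01,0,0,0,1],[0.005,0,-0.01,0,0,0,1],[0.005,0,0,0,0,0,1],[0.005,0,0,0,0,0,1],[0.003,0,0,0,0,0,1],[0,0,0,0,0,0,1],[0,0,0.01,0,0,0,1],[0,0,0.01,0,0,0,1],[0,0,0,0,0,0,1],[0,0,0,0,0,0,1]]

```text
time: 25.8
tool_pos: [0.5385, 0.1294, 0.172]
tool_rot: [0.002, 0.753, 0.658, -0.0]
contact_force: [-7.0, -2.3, 4.6]
gripper_width: 0.297
grasp_force: 60.2
```

```bash
python3 g.py|head -1; python3 rt.py
```

```text
tip guard mm [ -3.7   7.8 -36.5] F guard [-6.7 -3.2  4.6] torq [-0.78  1.66 -0.03] gf 60.2
480 slope x -0.0308 slope y -0.0088 tip tool x,y -4.0 -0.5 blade x at z=40: -2.0
tip guard [ -3.4   3.7 -36.5] rasp lean X,Y [-0.006 -0.034]
```

move_arm:
  plan:
    - [[0,0,-0.01,0,0,0,1],[0.005,0,-0.01,0,0,0,1],[0.005,0,0,0,0,0,1],[0.005,0,0,0,0,0,1],[0.003,0,0,0,0,0,1],[0,0,0,0,0,0,1],[0,0,0.01,0,0,0,1],[0,0,0.01,0,0,0,1],[0,0,0,0,0,0,1],[0,0,0,0,0,0,1]]

```text
time: 27.1
tool_pos: [0.5388, 0.1315, 0.172]
tool_rot: [0.002, 0.753, 0.658, -0.0]
contact_force: [-6.4, -1.8, 5.0]
gripper_width: 0.297
grasp_force: 60.1
```

```bash
python3 g.py|head -1; python3 rt.py
```

```text
tip guard mm [ -3.7  10.  -36.5] F guard [-6.1 -2.7  5. ] torq [-0.85  1.62 -0.05] gf 60.1
476 slope x -0.0328 slope y -0.008 tip tool x,y -4.1 -0.5 blade x at z=40: -2.0
tip guard [ -3.4   5.8 -36.5] rasp lean X,Y [-0.006 -0.035]
```

move_arm:
  plan:
    - [[0,0,-0.01,0,0,0,1],[0.005,0,-0.01,0,0,0,1],[0.005,0,0,0,0,0,1],[0.005,0,0,0,0,0,1],[0.005,0,0,0,0,0,1],[0,0,0,0,0,0,1],[0,0,0.01,0,0,0,1],[0,0,0.01,0,0,0,1],[0,0,0,0,0,0,1],[0,0,0,0,0,0,1]]

```text
time: 28.4
tool_pos: [0.5391, 0.134, 0.1719]
tool_rot: [0.002, 0.753, 0.658, -0.0]
contact_force: [-5.3, -1.5, 4.8]
gripper_width: 0.299
grasp_force: 60.1
```

```bash
python3 g.py|head -1; python3 rt.py
```

```text
tip guard mm [ -3.7  12.5 -36.6] F guard [-5.  -2.2  4.8] torq [-0.75  1.62 -0.03] gf 60.1
484 slope x -0.0313 slope y -0.0089 tip tool x,y -4.0 -0.5 blade x at z=40: -2.0
tip guard [ -3.5   8.4 -36.6] rasp lean X,Y [-0.006 -0.034]
```

move_arm:
  plan:
    - [[0,0,-0.01,0,0,0,1],[0.005,0,-0.01,0,0,0,1],[0.005,0,0,0,0,0,1],[0.005,0,0,0,0,0,1],[0.005,0,0,0,0,0,1],[0,0,0,0,0,0,1],[0,0,0.01,0,0,0,1],[0,0,0.01,0,0,0,1],[0,0,0,0,0,0,1],[0,0,0,0,0,0,1]]

```text
time: 29.7
tool_pos: [0.5395, 0.1373, 0.1713]
tool_rot: [0.001, 0.753, 0.658, 0.001]
contact_force: [-4.5, -1.4, -0.7]
gripper_width: 0.298
grasp_force: 59.7
```

```bash
python3 g.py|head -1; python3 rt.py
```

```text
tip guard mm [ -3.7  16.1 -37.2] F guard [-4.3 -2.  -0.7] torq [-0.29  1.12 -0.04] gf 59.7
478 slope x -0.0281 slope y -0.0065 tip tool x,y -3.6 -0.3 blade x at z=40: -1.8
tip guard [ -3.3  12.4 -37.2] rasp lean X,Y [-0.004 -0.028]
```

Fz collapsed and the tip sank, which marks the slot. I push down a little to confirm.

move_arm:
  plan:
    - [[0,0,0.01,0,0,0,1],[0,0,0.01,0,0,0,1],[0,0,0.01,0,0,0,1],[0,0,0.01,0,0,0,1],[0,0,0,0,0,0,1],[0,0,0,0,0,0,1],[0,0,0,0,0,0,1],[0,0,0,0,0,0,1],[0,0,0,0,0,0,1],[0,0,0,0,0,0,1]]

```text
time: 31.0
tool_pos: [0.5396, 0.1373, 0.1666]
tool_rot: [0.001, 0.753, 0.658, 0.001]
contact_force: [-3.2, 0.9, 1.0]
gripper_width: 0.295
grasp_force: 59.7
```

```bash
python3 g.py|head -1; python3 rt.py
```

```text
tip guard mm [ -3.6  16.1 -41.9] F guard [-3.3  0.4  1. ] torq [ 0.15  0.8  -0.04] gf 59.7
482 slope x -0.0272 slope y -0.0143 tip tool x,y -3.4 -0.8 blade x at z=40: -1.7
tip guard [ -3.7  12.6 -41.9] rasp lean X,Y [-0.011 -0.027]
```

move_arm:
  plan:
    - [[-0.006,0,0,0,0.045,0,1],[-0.006,0,0,0,0.045,0,1],[-0.006,0,0,0,0.045,0,1],[-0.005,0,0,0,0.045,0,1],[0,0,0.02,0,0,0,1],[0,0,0.02,0,0,0,1],[0,0,0.02,0,0,0,1],[0,0,0.02,0,0,0,1],[0,0,0,0,0,0,1],[0,0,0,0,0,0,1]]

```text
time: 32.3
tool_pos: [0.5389, 0.1347, 0.1566]
tool_rot: [-0.008, 0.753, 0.658, 0.011]
contact_force: [-4.0, -0.3, -1.0]
gripper_width: 0.297
grasp_force: 59.5
```

```bash
python3 g.py|head -1; python3 rt.py
```

```text
tip guard mm [ -4.   16.2 -51.9] F guard [-4.  -0.8 -1. ] torq [0.08 1.04 0.02] gf 59.5
472 slope x -0.028 slope y -0.0057 tip tool x,y -3.5 -0.2 blade x at z=40: -1.7
tip guard [ -3.5  12.7 -52. ] rasp lean X,Y [-0.004 -0.001]
```

move_arm:
  plan:
    - [[-0.001,0,0.025,0,0,0,1],[0,0,0.025,0,0,0,1],[-0.001,0,0.025,0,0,0,1],[-0.001,0,0.025,0,0,0,1],[0,0,0.025,0,0,0,1],[-0.001,0,0.025,0,0,0,1],[-0.001,0,0.025,0,0,0,1],[0,0,0.025,0,0,0,1],[0,0,0,0,0,0,1],[0,0,0,0,0,0,1]]

```text
time: 33.6
tool_pos: [0.539, 0.1347, 0.1325]
tool_rot: [-0.008, 0.753, 0.658, 0.011]
contact_force: [-4.2, 0.1, -1.6]
gripper_width: 0.297
grasp_force: 59.6
```

```bash
python3 g.py|head -1; python3 rt.py
```

```text
tip guard mm [ -4.   16.3 -76. ] F guard [-4.2 -0.5 -1.6] torq [0.   0.89 0.02] gf 59.6
373 slope x -0.0296 slope y -0.0183 tip tool x,y -3.6 -1.2 blade x at z=40: -1.7
tip guard [ -4.5  12.6 -76.1] rasp lean X,Y [-0.016 -0.003]
```

Another 9 mm to the floor, gently.

move_arm:
  plan:
    - [[-0.001,0,0.015,0,0,0,1],[0,0,0.015,0,0,0,1],[-0.001,0,0.015,0,0,0,1],[0,0,0.015,0,0,0,1],[0,0,0.01,0,0,0,1],[0,0,0.01,0,0,0,1],[0,0,0,0,0,0,1],[0,0,0,0,0,0,1],[0,0,0,0,0,0,1],[0,0,0,0,0,0,1]]

```text
time: 34.9
tool_pos: [0.5394, 0.1348, 0.1234]
tool_rot: [-0.008, 0.753, 0.658, 0.011]
contact_force: [-3.7, -1.3, 1.7]
gripper_width: 0.297
grasp_force: 59.8
```

```bash
python3 g.py|head -1
```

```text
tip guard mm [ -3.4  16.3 -85.1] F guard [-3.5 -1.8  1.7] torq [-0.24  0.71  0.02] gf 59.8
```

move_arm:
  plan:
    - [[0,0,0.01,0,0,0,1],[0,0,0.01,0,0,0,1],[0,0,0.01,0,0,0,1],[0,0,0,0,0,0,1],[0,0,0,0,0,0,1],[0,0,0,0,0,0,1],[0,0,0,0,0,0,1],[0,0,0,0,0,0,1],[0,0,0,0,0,0,1],[0,0,0,0,0,0,1]]

```text
time: 36.15
tool_pos: [0.5396, 0.1349, 0.1213]
tool_rot: [-0.008, 0.753, 0.658, 0.011]
contact_force: [-6.8, -2.2, 8.1]
gripper_width: 0.298
grasp_force: 60.8
```

```bash
python3 g.py|head -1
```

```text
tip guard mm [ -3.2  16.5 -87.1] F guard [-6.4 -3.1  8.1] torq [-0.3   1.65 -0.  ] gf 60.8
```

move_arm:
  plan:
    - [[0,0,-0.01,0,0,0,1],[0,0,0,0,0,0,1],[0,0,0,0,0,0,0.8],[0,0,0,0,0,0,0.6],[0,0,0,0,0,0,0.4],[0,0,0,0,0,0,0.2],[0,0,0,0,0,0,0],[0,0,0,0,0,0,0],[0,0,0,0,0,0,0],[0,0,0,0,0,0,0]]

```text
time: 37.4
tool_pos: [0.5394, 0.1348, 0.1209]
tool_rot: [-0.008, 0.753, 0.658, 0.011]
contact_force: [0.4, -0.0, 0.1]
gripper_width: 1.0
grasp_force: 0.0
```

```bash
python3 - <<'E'
from h import *
go([.54,.135,.30],82.2)
f=grab("wrist"); P=cloud(f); z=P[...,2]
m=((z>.155)&(z<.19)&(abs(P[...,0]-.537)<.03)&(abs(P[...,1]-.134)<.03))
Q=P[m]; print(cv2.minAreaRect(Q[:,:2].astype(np.float32)*1000),np.percentile(Q[:,2],[5,50,95]))
cv2.imwrite("pics/w4.png",f["pixels"])
E
```

```text
t 37.4 pos [0.5394 0.1348 0.1209] xdir 82.27 tilt [ 0.0066  0.0263 -0.9996] w 1.0 gf 0.0 F [ 0.36 -0.02  0.06]
shift units cur frame [ 0.042  0.009 -1.492] turn units [ 0.02  -0.18   0.008] shift in target frame [ 0.002  0.005 -1.492]
((537.1265869140625, 135.2222442626953), (30.808269500732422, 26.08440589904785), 81.78887176513672) [0.15864796 0.16940148 0.1706286 ]
```

View pics/w4.png

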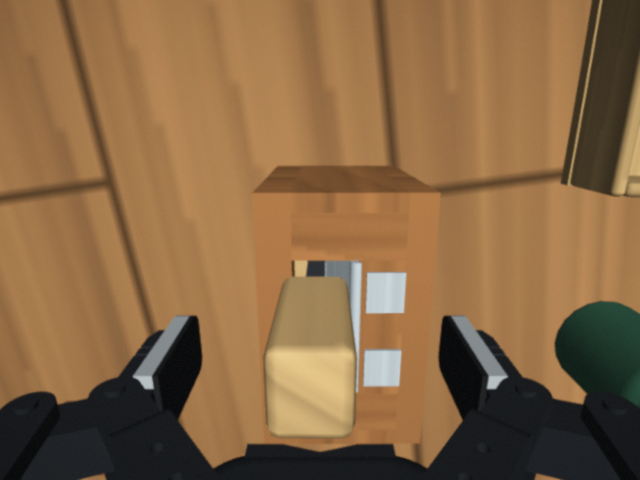

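The rasp stands in the box: the handle's top is 0.170 m up, which is the home height, and the fingers (at x 165 and 475 px) are clear of it. I raise the arm straight up.

move_arm:
  plan:
    - [[0,0,-0.05,0,0,0,0],[0,0,-0.1,0,0,0,0],[0,0,-0.15,0,0,0,0],[0,0,-0.2,0,0,0,0],[0,0,-0.25,0,0,0,0],[0,0,-0.25,0,0,0,0],[0,0,-0.25,0,0,0,0],[0,0,-0.15,0,0,0,0],[0,0,0,0,0,0,0],[0,0,0,0,0,0,0]]

```text
time: 38.7
tool_pos: [0.5378, 0.1303, 0.2876]
tool_rot: [-0.008, 0.753, 0.658, 0.01]
contact_force: [-0.6, 0.4, -0.6]
gripper_width: 1.0
grasp_force: 0.0
```

```bash
python3 - <<'E'
from h import *
f=grab("wrist"); P=cloud(f); z=P[...,2]
m=((z>.163)&(z<.19)&(abs(P[...,0]-.537)<.03)&(abs(P[...,1]-.134)<.03))
Q=P[m]; print(cv2.minAreaRect(Q[:,:2].astype(np.float32)*1000),np.percentile(Q[:,2],[5,50,95]))
c=Q-Q.mean(0); n=np.linalg.svd(c,full_matrices=False)[2][2]; print("top normal",n.round(3))
print(manip.job_done())
E
```

```text
((536.7732543945312, 134.72154235839844), (30.426891326904297, 25.899110794067383), 81.31927490234375) [0.16622717 0.16948449 0.17079737]
top normal [-0.01   0.039  0.999]
the job is handed in; nothing more can be done
None
```

The rasp stands upright and released in the guard box's slot, with its handle top at 0.170 m (the fully-home height). The arm is raised clear and the job is handed in at about 39 s; the verdict was not shown.

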